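Switch off the pottery wheels

TASK

The class is over: switch off the three potter's wheels by running a fingertip along the long switch box once, in a single pass that pushes its three levers down one after another, without lifting away until all three lie down. Leave the single lever on the short box, which runs the kiln's fan, standing as it is, and finish with the hand off the switches.

Things in the scene. Friction and masses are not known exactly. Their poses are not given: they have to be found in the camera images.
- bank_top (a point): Long grey switch box fixed to the table: 80 mm wide, 205 mm long, 45 mm high. This point is on its top face, at the middle lever's pivot, 80 mm from the -y end and 125 mm from the +y end. y runs level along the row of three levers, in the direction in which they go down to off; x is across the box, z up. No loose thing stands within 50 mm of it.
- lever_1 (a joint): First of the long box's three white levers, pivot on the top face at y = -52 mm of point bank_top. Angle in rad: 0 = on (standing, leaning 15 degrees to -y), 1.57 = off (lying towards +y, 15 degrees above the face). Each lever is 42 mm long with a paddle 24 mm wide across the row, 8 mm thick; its tip is 41 mm above the face when on and it rises at most 16 mm above it when off.
- lever_2 (a joint): Middle lever, pivot at bank_top; alike, same angles. Each is a weighted tumbler: a push under 2 N at the paddle tips it, and beyond 0.5 rad (14 degrees past upright) it falls fully off by itself. Left alone it stays where it is. A dark bed shows where each lever will lie, on the +y side of its pivot.
- lever_3 (a joint): Last lever, pivot at y = +52 mm of bank_top; alike, same angles. A fingertip drawn along the row in +y, 20 to 32 mm above the top face, from 110 mm before bank_top to about 80 mm past it, pushes down each lever in turn and passes clear over those lying.
- fan_tip (a point): Tip of the single lever on the short grey box (80 by 105 mm, 45 mm high), the kiln fan's switch, fixed to the table to the left or right of the long box, its lever over 150 mm from every lever there. Same kind and size of lever; it stands (on), tip 86 mm above the table, and must stay so. y is the direction in which it would go down.
Not all that is in view belongs to the job. What is shaped like the part that bears bank_top but purple is not meant.

How it is judged (in metres and radians):
On the way, in this order (a step that is already met when the one before it is completed fails the run):
1. the first lever of the long box is down (value of joint lever_1 above 1.2 rad), for 0.02 s.
2. the middle lever of the long box is down (value of joint lever_2 above 1.2 rad), for 0.02 s.
3. the last lever of the long box is down (value of joint lever_3 above 1.2 rad), for 0.02 s.
At the end, for the whole second after the job is handed in: All three levers of the long box lie down (each beyond 1.3 of its 1.57 rad), and the tip of the fan's lever is within 15 mm of where it stood (value of joint each of lever_1, lever_2, lever_3 above 1.3 rad and distance of fan_tip from where it was at the start of the episode below 0.015 m); the robot touches nothing.
It fails at once if the fan's lever is pushed (its tip more than 15 mm from where it stood) (distance of fan_tip from where it was at the start of the episode above 0.015 m).
It fails at once if the hand is lifted well clear (grasp point over 120 mm above the long box's top) after the first lever is down and before the last is (value of joint lever_1 above 1.2 rad and value of joint lever_3 below 1 rad and z of the grasp point in the frame of bank_top above 0.12 m).
It also fails if it takes over 32 s, if anything falls off the work surface, if the arm or the gripper's body presses on something with over 40 N, if the wrist force passes 120 N, or if a joint passes its speed limit or range.

ROBOT

A 7-joint arm with a two-finger parallel gripper is mounted at the origin on the work surface. World frame = base frame: x ahead of the robot, y to its left, z up, the work surface at z = 0. Lengths are in mm, angles in rad, forces in N, time in s.
With the tool pointing down it reaches from about 350 to 900 mm from the base axis. Payload 19.9 kg.
Tool frame: the origin (TCP) lies between the finger pads; the fingertips stand 25 mm ahead of it and the grasp point (between the pads) lies 6 mm ahead of it; z points along the fingers, y is the direction in which the jaws open and shut (so a half turn about z gives the same grasp; the last joint's range is limited). The gripper opens to 94 mm and grips with 3 to 60 N. Pads are 16 mm wide; open, the fingers measure 119 mm over their backs; the gripper's body (75 mm by 177 mm) begins 78 mm behind the grasp point.
Start: joints at [1.065, 0.417, -0.01, 1.614, 0.005, 1.111, -0.053], TCP at [280.145, -558.677, 230.425] pointing down, gripper open.
Joint ranges: [-2.81, 2.81], [-0.39, 2.02], [-1.27, 1.25], [0.06, 2.57], [-1.19, 4.33], [0.19, 2], [-2.82, 2.82]. Speed limits (rad/s): [1.89, 1.89, 2.39, 2.39, 3.01, 3.01, 3.01].

INTERFACE

Orientations are given as [roll, pitch, yaw] about the fixed x, y, z axes, in that order (R = Rz(yaw) Ry(pitch) Rx(roll)).
In Python, from station import bot gives the robot as it stands. The module is installed in compiled form; this text tells all that it offers. Calls block until the motion is done:
- bot.movep(position, orientation): joint-space move of the TCP to a pose.
- bot.movel(position, frame=None, vel=150, stop_force=None): straight line of the TCP; frame=None keeps the orientation; vel is the mean speed in mm/s. With stop_force (N) it stops when the force on the tool has changed by that much, and returns True; else False.
- bot.movej(angles): joint-space move.
- bot.gripper_to(opening, f_grip=None): opening from 0.0 (shut) to 1.0 (fully open); f_grip is the grip in N (None keeps the last); returns when the fingers have stopped.
- bot.hold(seconds).
- bot.ik(position, orientation): joint angles nearest the present ones, or None.
- bot.sense(): the state.
- bot.read_camera(name): name is "scene" or "top"; returns the picture (420x560x3 uint8, blue, green, red); there is no depth.
- bot.calibration(name): a dict with "vertical_fov" (degrees; the focal length in pixels is half the picture's height over the tangent of half this angle, whatever the lens; pixels are square), "cx", "cy" (the principal point, pixels), "R" (3x3) and "t" (3): a world point X has camera coordinates R X + t. Camera axes: x right, y down, z forward; pixel columns grow to the right and rows downward; lengths in mm; the calibration is good to about 2 mm. A picture is of the moment at which its call begins. calibration takes no time and is no camera call.
A pose or a line that the arm cannot do raises bot.MotionError and nothing moves.
- bot.job_done(): hands the job in, once; it reports no verdict.
Trained networks look in the newest picture that a camera, given by its name, has taken for a name from the list of things; names that differ only in an ending like _2 or _b are one class to them, and where a whole thing is asked for, a point or a joint stands for the part that bears it (a point fixed in the world has none). Each returns a list of dicts, best first, with "confidence" (0 to 1); they miss things now and then, are a little off and sometimes report something else, mostly with a low value. They report only what shows in the picture. A call takes as long as a camera call. They do not tell look-alikes from the thing itself.
- bot.cut_out(camera, target): "region" (420x560 bool, what is visible of it) and "centre" ([column, row] in pixels, amid what is visible of it).
The state is a dict: "clock": time; "qpos": joint angles; "dq": joint speeds; "effort": joint torques, N m; "position": TCP position; "tcp_rot": TCP orientation; "ft_force": force on the tool from outside, world axes, zero at the start; "torque": the same for the moment, N m; "grip_width": opening from 0.0 (shut) to 1.0 (fully open).
Only numpy, scipy, OpenCV 4.12 (cv2) and the standard library are available. Lean on these libraries where they do the work, as an engineer would, in place of code of your own. Each camera call takes 0.05 s, during which the arm holds its last target.

## Working session

There is one attempt and no reset: what is moved stays moved. The work goes in short steps, each a Python script; the robot and the scene stay as the last script left them, time stands still between calls to the robot, and variables do not carry over. Pictures are saved under pics/ and viewed, and the job is handed in when it is done.

```bash
mkdir -p pics; python3 - <<'E'
from station import bot
import cv2,numpy as np
for c in("scene","top"):
    im=bot.read_camera(c); cv2.imwrite(f"pics/{c}0.png",im)
    k=bot.calibration(c); print(c,{a:np.round(np.array(b),4).tolist() for a,b in k.items()})
    for t in("bank_top","lever_1","fan_tip"):
        print(t,[(round(d["confidence"],2),np.round(d["centre"]).tolist(),int(d["region"].sum())) for d in bot.cut_out(c,t)])
s=bot.sense();print(s["clock"],s["position"],s["tcp_rot"],s["ft_force"])
E
```

```text
scene {'vertical_fov': 56.0285, 'cx': 279.867, 'cy': 207.8071, 'R': [[-0.116, 0.9932, -0.0028], [0.849, 0.0977, -0.5194], [-0.5156, -0.0626, -0.8546]], 't': [65.7218, -323.1447, 1134.0942]}
bank_top [(0.96, [233.0, 177.0], 2895), (0.95, [376.0, 266.0], 4209), (0.66, [395.0, 170.0], 3227)]
lever_1 [(0.64, [407.0, 162.0], 67), (0.61, [236.0, 169.0], 91), (0.57, [340.0, 231.0], 98), (0.56, [208.0, 145.0], 77), (0.52, [365.0, 249.0], 80), (0.48, [389.0, 151.0], 68), (0.43, [224.0, 156.0], 85), (0.4, [388.0, 260.0], 93)]
fan_tip []
top {'vertical_fov': 42.5429, 'cx': 284.1108, 'cy': 201.69, 'R': [[0.0094, -0.9998, -0.0195], [-0.9845, -0.0059, -0.1751], [0.1749, 0.0209, -0.9844]], 't': [10.2012, 421.003, 1092.03]}
bank_top [(0.76, [358.0, 253.0], 4031), (0.7, [175.0, 280.0], 3960), (0.68, [200.0, 161.0], 3727)]
lever_1 [(0.58, [396.0, 271.0], 76), (0.58, [373.0, 258.0], 78), (0.56, [190.0, 150.0], 35), (0.52, [230.0, 172.0], 41), (0.52, [162.0, 269.0], 62), (0.43, [208.0, 162.0], 40)]
fan_tip [(0.61, [382.0, 149.0], 78)]
0.4 [ 280.14447888 -558.63415569  230.34992043] [-3.14139920e+00  4.46116086e-05  4.64814805e-01] [-0.41179086  0.06442486 -0.37580476]
```

View pics/scene0.png

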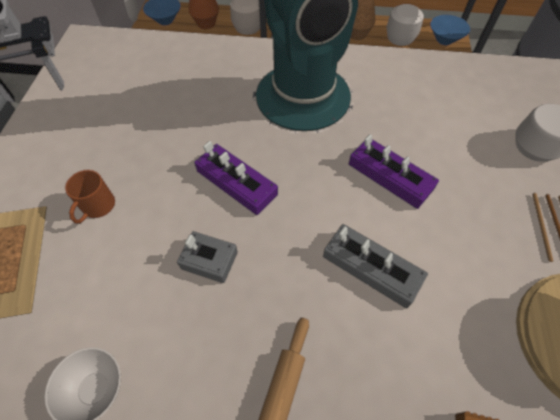

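View pics/top0.png

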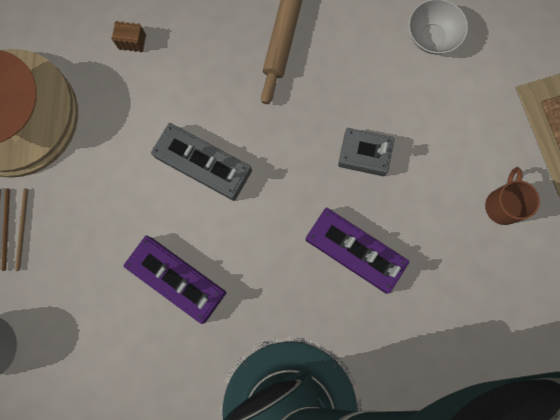

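The grey long box is at scene (376,266) and top (200,161). Two purple look-alikes sit at scene (233,177) and (395,170), and the short grey fan box is at scene (207,257) and top (367,151). Only the grey three-lever box fits. Its dark beds lie towards scene lower-right, which is top upper-left, so +y runs that way. Next I'll fit the pose and confirm it in enlarged crops.

```bash
cat > h.py <<'E'
from station import bot
import cv2,numpy as np
from scipy.optimize import minimize
K={c:bot.calibration(c) for c in("scene","top")}
def proj(c,P):
    k=K[c];f=210/np.tan(np.radians(k["vertical_fov"])/2)
    p=np.atleast_2d(P)@np.array(k["R"]).T+np.array(k["t"])
    return np.c_[k["cx"]+f*p[:,0]/p[:,2],k["cy"]+f*p[:,1]/p[:,2]]
def back(c,uv,z):
    k=K[c];f=210/np.tan(np.radians(k["vertical_fov"])/2);R=np.array(k["R"]);t=np.array(k["t"])
    d=R.T@np.array([(uv[0]-k["cx"])/f,(uv[1]-k["cy"])/f,1]);o=-R.T@t
    return o+d*(z-o[2])/d[2]
def w(p,L):  # local -> world, yaw = dir of local y
    L=np.atleast_2d(L);c,s=np.cos(p[2]),np.sin(p[2]);ey=np.array([c,s]);ex=np.array([s,-c])
    return np.c_[np.array(p[:2])+L[:,:1]*ex+L[:,1:2]*ey,L[:,2]+45]
BOX=[[x,y,z] for x in(-40,40) for y in(-80,125) for z in(-45,0)]
FAN=[[x,y,z] for x in(-40,40) for y in(-52.5,52.5) for z in(-45,0)]
def mask(c,p,B,S=4):
    m=np.zeros((420*S,560*S),np.uint8)
    h=cv2.convexHull(((proj(c,w(p,B))+.5)*S).astype(np.float32)).astype(np.int32)
    cv2.fillConvexPoly(m,h,1);return cv2.resize(m.astype(np.float32),(560,420),interpolation=cv2.INTER_AREA)
E
python3 - <<'E'
from h import *
reg={}
for c,cen in(("scene",(376,266)),("top",(200,161))):
    d=min(bot.cut_out(c,"bank_top"),key=lambda d:np.hypot(*(np.array(d["centre"])-cen)))
    reg[c]=d["region"].astype(np.float32);print(d["centre"])
a=back("top",(200,161),45);e=back("top",(175,147),45)-a
y0=np.arctan2(e[1],e[0]);p0=[a[0],a[1],y0];print(p0)
def cost(p,cs=("scene","top")):
    return sum((np.abs(mask(c,p,BOX)-reg[c])).sum() for c in cs)
def fit(cs):
    best=None
    for dy in(-25,0,25):
        q=[p0[0]-dy*np.cos(y0),p0[1]-dy*np.sin(y0),y0]
        s=np.array([q]+[np.array(q)+v for v in([20,0,0],[0,20,0],[0,0,.2])])
        r=minimize(cost,q,args=(cs,),method="Nelder-Mead",options=dict(initial_simplex=s,xatol=.05,fatol=.1))
        if best is None or r.fun<best.fun:best=r
    print(cs,best.x,best.fun);return best.x
fit(("scene",));fit(("top",));p=fit(("scene","top"))
np.save("p.npy",p)
for c in K:
    im=bot.read_camera(c);S=5;u=proj(c,w(p,[[0,0,0]]))[0].astype(int)
    x0,y0_=u[0]-75,u[1]-55
    cr=cv2.resize(im[y0_:y0_+110,x0:x0+150],None,fx=S,fy=S,interpolation=cv2.INTER_CUBIC)
    def q(L):return ((proj(c,w(p,L))-[x0,y0_]+.5)*S).astype(int)
    T=q([[-40,-80,0],[40,-80,0],[40,125,0],[-40,125,0]]);cv2.polylines(cr,[T],True,(0,255,0),1)
    for yy in(-52,0,52):
        A=q([[0,yy,0],[0,yy-42*np.sin(.262),41]]);cv2.line(cr,A[0].tolist(),A[1].tolist(),(0,0,255),1)
    cv2.imwrite(f"pics/{c}_fit.png",cr)
E
```

```text
[375.8, 266.5]
[199.7, 160.8]
[np.float64(505.8266159296073), np.float64(191.9352543584932), np.float64(1.0616343318770252)]
('scene',) [501.65678779 173.64886955   1.08721575] 241.3125
('top',) [500.06908087 172.16677486   1.07383311] 181.3125
('scene', 'top') [500.90492246 172.72301245   1.07632825] 447.625
```

View pics/scene_fit.png

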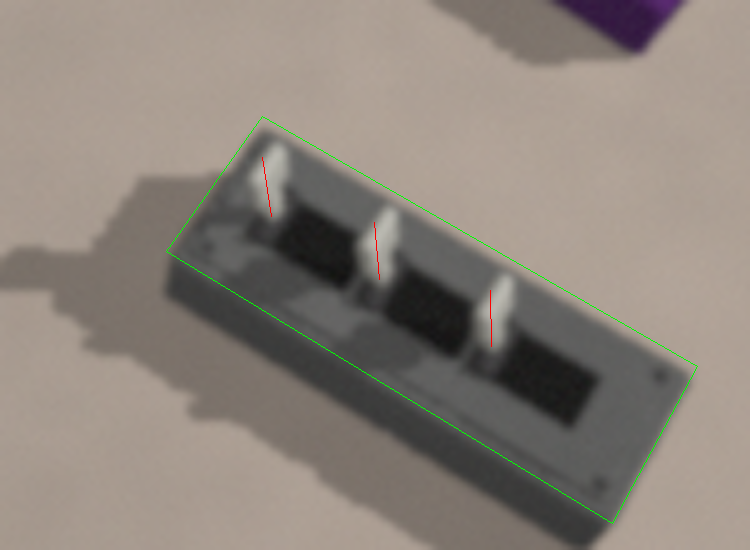

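View pics/top_fit.png

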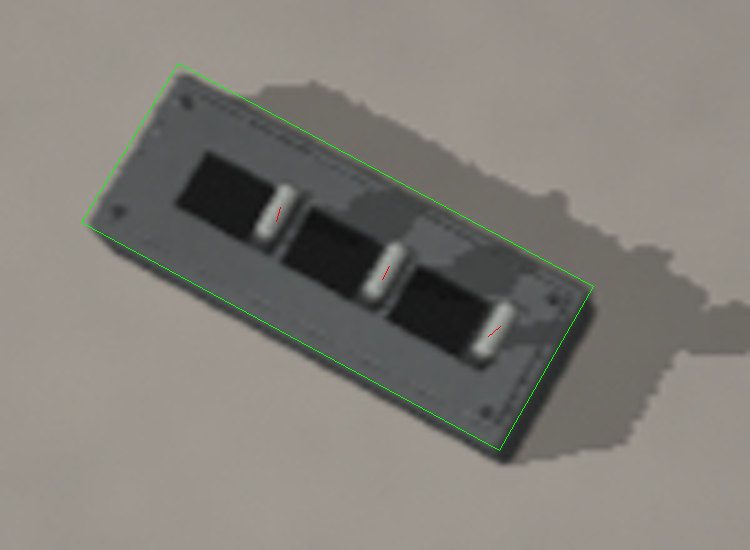

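The green outline matches the grey long box in both crops: all three levers stand on their pivots, with the dark beds on the +y side. Now I'll make the pass with the gripper shut and the fingertips 26 mm above the face.

```bash
python3 - <<'E'
from h import *
p=np.load("p.npy");o=[np.pi,0,p[2]]
g=lambda y,z:w(p,[[0,y,z+25]])[0].tolist()   # fingertip at local y, z above face
def st(t):
    s=bot.sense();print(t,round(s["clock"],2),np.round(s["position"],1),np.round(s["ft_force"],1),s["grip_width"])
bot.gripper_to(0.0)
bot.movep(g(-110,130),o);st("above")
bot.movel(g(-110,26),vel=80);st("low")
for y in(-30,22,85):
    bot.movel(g(y,26),vel=50);st(y)
    bot.hold(.3)
cv2.imwrite("pics/scene1.png",bot.read_camera("scene"))
bot.movel(g(100,180),vel=100);st("up")
for c in K:
    im=bot.read_camera(c);cv2.imwrite(f"pics/{c}2.png",im)
E
```

```text
above 4.36 [449.   75.2 200. ] [-0.3  0.8 -0.2] 0.007321845961700469
low 5.81 [449.   75.9  96.4] [ 0.2 -0.   0.1] 0.007574006390010975
-30 7.56 [486.6 146.1  96. ] [-0.2 -0.4  0.1] 0.0026070678231368523
22 9.05 [511.3 191.8  96. ] [ 0.6 -0.   0.2] 0.004292416014240278
85 10.76 [541.2 247.2  96. ] [ 0.4 -0.4  0.1] 0.0066107005948560955
up 12.81 [548.2 260.6 249.5] [-0.2 -0.4 -0.1] 0.006685563895237451
```

```bash
python3 - <<'E'
import cv2,numpy as np
a=cv2.imread("pics/scene2.png")[190:330,150:450];b=cv2.imread("pics/top2.png")[90:230,130:430]
cv2.imwrite("pics/chk2.png",cv2.resize(np.vstack([a,b]),None,fx=2.1,fy=2.1,interpolation=cv2.INTER_CUBIC))
E
```

```text
(no output)
```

View pics/chk2.png

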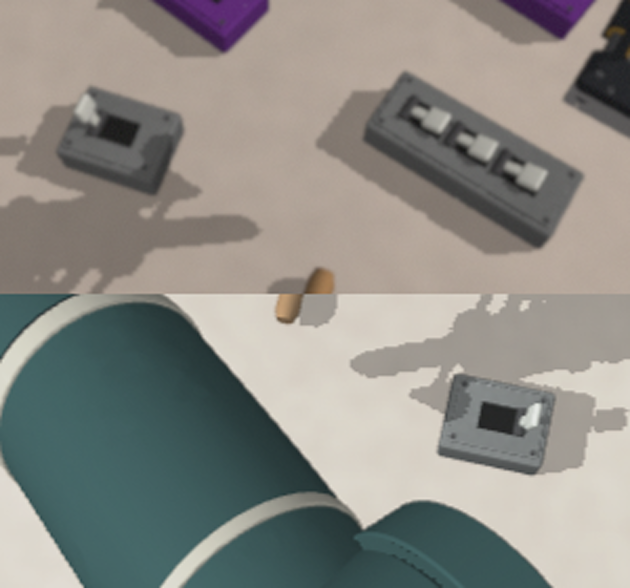

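In the scene view all three levers lie on their beds, at crop (430,120), (477,147) and (525,174). The fan lever still stands at crop (87,108). The hand is up and clear, so I'll hand in.

```bash
python3 - <<'E'
from station import bot
print(bot.sense()["ft_force"]);bot.job_done()
E
```

```text
[-0.24809049  0.12408448 -0.94207114]
the job is handed in; nothing more can be done
```

I switched off all three levers on the long grey box in one pass, then raised the hand clear and handed the job in. `job_done` gives no verdict, so success rests on my own checks.

- **Finding the box:** I fitted its pose from both cameras. The two single-camera fits agreed to about 2 mm and 0.013 rad. I left the two purple look-alikes alone.
- **The pass:** With the gripper shut, the fingertips ran along the row 26 mm above the top face, from 110 mm before the middle lever to 85 mm past it. I paused twice for 0.3 s on the way without lifting. Wrist force was below 1 N at every reading.
- **Last check:** The scene picture shows all three levers lying on their dark beds and the fan lever still standing. The top picture also shows the fan lever standing, but the arm hid the long box there, so the lying levers are confirmed from the scene camera only.
- **Time:** The robot's clock read about 13 s of the allowed 32 s when the hand was up.

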